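# Tip the parcel onto the scan zone and log it

### The job

With the fingers, push the standing green parcel near its top so that it topples over and comes to rest lying flat inside the blue-bordered scan zone of the desk mat (not the red-bordered hold zone on its other side). Then press the round green button on the grey console right down and let it spring back. Do not lift the parcel, and leave everything else on the desk where it stands.

Things in the scene. Friction and masses are not known exactly. Their poses are not given: they have to be found in the camera images.
- parcel: green closed carton with paper labels, standing on the mat: 112 mm along x, 88 mm along y, 176 mm tall; 0.3 to 0.65 kg, centre of mass in the middle. Origin: centre of its underside. Its lower edges along x lie 20 to 40 mm inside the two zones; tip it about one of them, to +y or -y. Pushed near the top it tips without sliding and falls by itself past about 27 degrees; pushed low it slides
- parcel_mid (a point): middle of the parcel, 88 mm above its underside
- parcel_edge0 (a point): point on the parcel at its own x = -56 mm, y = 0, z = 0 mm; with the parcel lying flat the four parcel_edge points stand over the corners of its footprint
- parcel_edge1 (a point): point on the parcel at its own x = +56 mm, y = 0, z = 0 mm; with the parcel lying flat the four parcel_edge points stand over the corners of its footprint
- parcel_edge2 (a point): point on the parcel at its own x = -56 mm, y = 0, z = 176 mm; with the parcel lying flat the four parcel_edge points stand over the corners of its footprint
- parcel_edge3 (a point): point on the parcel at its own x = +56 mm, y = 0, z = 176 mm; with the parcel lying flat the four parcel_edge points stand over the corners of its footprint
- scan_zone: zone printed on the mat, white with a 10 mm blue border; 180 mm along its x by 236 mm along its y over the outside of the border, flat; origin at its centre, on the top of the mat, 3 mm above the desk
- hold_zone: the same zone with a red border, on the parcel's other side; same size, origin and axes as the scan zone. scan and hold zone may be either way round
- log_button (a joint): travel of the green button: 0 up, 0.006 m fully down; a spring that takes 5 N at full travel brings it back up
- log_button_top (a point): centre of the top face of the round green button (36 mm across, pressed straight down) on the grey console, a fixed box 100 by 90 mm, 50 mm high, standing on the desk to the robot's right
- mat: grey desk mat, fixed, 230 mm along its x by 550 mm along its y, 3 mm thick, carrying both zones; origin: centre of its underside
- medbox: small yellow medicine box lying on the hold zone, 90 x 55 x 24 mm high; origin: centre of its underside; to be left alone
- glovebox: white and blue box of gloves, 120 x 230 x 75 mm high, on the left of the desk; origin: centre of its underside; to be left alone
- disinfectant: white bottle with red cap, 60 mm across, 140 mm high, on the right; origin: centre of its underside; to be left alone
- tape_roll: roll of amber tape lying flat, 96 mm across, 45 mm high, near the robot; origin: centre of its underside; to be left alone
- swab_jar: jar with a blue lid, 60 mm across, 85 mm high, on the right or near left; origin: centre of its underside; to be left alone
- pen_cup: empty black cup, 72 mm across, 95 mm high, near left or on the right; origin: centre of its underside; to be left alone
Mind the look-alikes: they are no part of the job. What is shaped like the parcel but orange is not meant.

How it is judged:
On the way, in this order (a step that is already met when the one before it is completed fails the run):
1. the parcel lies flat and at rest inside the blue border ((angle between parcel's own y axis and vertical below 0.08 rad or angle between parcel's own y axis and vertical above 3.06 rad) and x of parcel_edge0 in the frame of scan_zone between -0.09 and 0.09 m and y of parcel_edge0 in the frame of scan_zone between -0.118 and 0.118 m and x of parcel_edge1 in the frame of scan_zone between -0.09 and 0.09 m and y of parcel_edge1 in the frame of scan_zone between -0.118 and 0.118 m and x of parcel_edge2 in the frame of scan_zone between -0.09 and 0.09 m and y of parcel_edge2 in the frame of scan_zone between -0.118 and 0.118 m and x of parcel_edge3 in the frame of scan_zone between -0.09 and 0.09 m and y of parcel_edge3 in the frame of scan_zone between -0.118 and 0.118 m and linear speed of parcel below 0.02 m/s and angular speed of parcel below 0.1 rad/s), for 0.2 s.
2. the green button is pressed right down (value of joint log_button above 0.0045 m), for 0.04 s.
At the end, for the whole second after the job is handed in: the parcel lies on one of its broad sides (within 0.08 rad), at rest, its whole footprint within the outer edge of the scan zone's blue border, and the button, pressed at least 4.5 mm after that, is up again (under 1.5 mm) (all of step 1 and value of joint log_button below 0.0015 m); the robot touches nothing.
It fails at once if the parcel is lifted or carried (its middle over 0.118 m or its underside's centre over 0.075 m above the desk) (height (world z) of parcel_mid above 0.118 m or height (world z) of parcel above 0.075 m).
It fails at once if another thing on the desk is moved by more than 20 mm (distance of any of medbox, glovebox, disinfectant, tape_roll, swab_jar, pen_cup from where it was at the start of the episode above 0.02 m).
It also fails if it takes over 42 s, if anything falls off the work surface, if the arm or the gripper's body presses on something with over 40 N, if the wrist force passes 120 N, or if a joint passes its speed limit or range.

### The arm

A 6-joint arm with a two-finger parallel gripper is mounted at the origin on the work surface. World frame = base frame: x ahead of the robot, y to its left, z up, the work surface at z = 0. Lengths are in m, angles in rad, forces in N, time in s.
With the tool pointing down it reaches from about 0.3 to 0.85 m from the base axis. Payload 5.4 kg.
Tool frame: the origin (TCP) lies on the centre line of the jaws, within the pads' length; the fingertips stand arm.tip_reach ahead of it and the grasp point (between the pads) lies 11 mm behind it (arm.tip_reach is the distance from the TCP to the fingertips, in m); z points along the fingers, y is the line along which they close (so a half turn about z gives the same grasp; the last joint's range is limited). The gripper opens to 85 mm and grips with 20 to 120 N. Pads are 22 mm wide; open, the fingers measure 114 mm over their backs; the gripper's body (76 mm by 85 mm) begins 54 mm behind the grasp point. The pads swing forward as they close: fully open they stand 13 mm farther back than shut.
Start: joints at [-1.552, 0.158, 1.597, -0, 1.386, -0.21], TCP at [0.13, -0.56, 0.239] pointing down, gripper open.
Joint ranges: [-2.91, 2.91], [-0.94, 2.29], [0.18, 2.7], [-1.29, 4.43], [0.17, 2.64], [-3, 3]. Speed limits (rad/s): [2.57, 2.57, 3.14, 3.14, 3.14, 3.14].

### API

Orientations are given as a 3x3 rotation matrix whose columns are the frame's x, y, z axes.
In Python, from bench import arm gives the robot as it stands. The module is installed in compiled form; this text tells all that it offers.
- The arm moves only by the shell command python3 -m handwheel 'ROWS'. ROWS is JSON, a list of rows, each a list of 7 numbers: the finger opening in cm, from 0 to 8.54, then the shift along the tool's x, y, z in cm, then the turn, a rotation vector about the tool's x, y, z in rad. A call has 1 to 12 rows; each row is the pose to reach, as a shift and turn from the pose commanded when the call began, along the tool's axes at that moment; what a row does not reach only later rows make up. A row lasts 1/12 s, in which the tool goes at most 41.7 mm and 7.16 degrees, less where a joint would pass 70% of its speed; a pose out of reach is approached as far as the arm can. A call with a gripper value outside its range is refused whole. The fingers move at their own pace and stop on an object; the grip force is fixed at half the most. Time passes only in rows, so rows that repeat a pose let the fingers close. It gives the time, the measured TCP pose, the force, the opening and the grip force at its end, in the units of the state.
- arm.read_state(): the state, without advancing time (a new reading comes with each control period).
- arm.get_image(name): name is "scene" or "top"; returns the picture (420x560x3 uint8, red, green, blue); there is no depth.
- arm.calibration(name): a dict with "mtx" (3x3 intrinsics, pixels), "pose" (4x4, takes a point from camera to world coordinates). Camera axes: x right, y down, z forward; pixel columns grow to the right and rows downward; lengths in m; the calibration is good to about 2 mm. A picture is of the moment at which its call begins. calibration takes no time and is no camera call.
- arm.close_job(): hands the job in; it is judged then, once.
The state is a dict: "time": time; "joints": joint angles; "joint_vel": joint speeds; "effort": joint torques, N m; "eef_pos": TCP position; "ee_rot": TCP orientation; "force": force on the tool from outside, world axes, zero at the start; "wrist_torque": the same for the moment, N m; "opening": opening from 0.0 (shut) to 1.0 (fully open); "finger_force": force on a finger pad.
Only numpy, scipy, OpenCV 4.12 (cv2) and the standard library are available. Lean on these libraries where they do the work, as an engineer would, in place of code of your own. Each camera call takes 0.05 s, during which the arm holds its last target. There are 200 camera calls.

## Working session

There is one attempt and no reset: what is moved stays moved. The work goes in short steps, Python scripts to look and compute and a shell command to move; the robot and the scene stay as the last step left them, time stands still between calls to the robot, and variables do not carry over. Pictures are saved under pics/ and viewed, at most 10 in all, crops included, and the job is handed in when it is done.

```bash
mkdir -p pics; cat > h.py <<'E'
import numpy as np, cv2
from bench import arm
def snap(n,f):
    im=arm.get_image(n); cv2.imwrite(f,im[:,:,::-1]); return im
def back(n,u,v,z):
    c=arm.calibration(n); K=np.array(c["mtx"]);T=np.array(c["pose"])
    d=T[:3,:3]@np.linalg.solve(K,[u,v,1]); o=T[:3,3]
    return o+d*(z-o[2])/d[2]
def proj(n,p):
    c=arm.calibration(n); K=np.array(c["mtx"]);T=np.array(c["pose"])
    q=K@(T[:3,:3].T@(np.array(p)-T[:3,3])); return q[:2]/q[2]
E
python3 - <<'E'
from h import *
snap("top","pics/t0.png");snap("scene","pics/s0.png")
s=arm.read_state();print(s,arm.tip_reach)
for n in("top","scene"):print(arm.calibration(n))
E
```

```text
{'time': 0.1, 'joints': array([-1.55208257e+00,  1.58988141e-01,  1.59814228e+00,  4.48739985e-07,
        1.38618612e+00, -2.10104130e-01]), 'joint_vel': array([-0.00118179, -0.00031483, -0.00335372,  0.00052385,  0.0002225 ,
        0.00063742]), 'effort': array([-7.79689217e-04, -3.96988678e+01, -3.32339072e+01, -2.30319856e-04,
        4.16208248e-03,  6.03616826e-06]), 'eef_pos': array([ 0.1303921 , -0.55946805,  0.23839614]), 'ee_rot': array([[ 9.73935234e-01,  2.26826273e-01, -3.18173918e-05],
       [ 2.26825989e-01, -9.73933776e-01,  1.72358862e-03],
       [ 3.59967151e-04, -1.68588070e-03, -9.99998514e-01]]), 'force': array([ 0.53497684,  1.02222676, -0.77900088]), 'wrist_torque': array([-0.04127627,  0.03213626,  0.0216264 ]), 'finger_force': 0.0, 'opening': 0.9997284777627558} 0.008
{'mtx': array([[507.80473966,   0.        , 280.77633732],
       [  0.        , 507.80473966, 209.5431454 ],
       [  0.        ,   0.        ,   1.        ]]), 'pose': array([[-1.63100039e-02, -9.98182148e-01,  5.80205368e-02,
         3.29544575e-01],
       [-9.99866897e-01,  1.62583985e-02, -1.36141243e-03,
         4.89798092e-02],
       [ 4.15616577e-04, -5.80350187e-02, -9.98314461e-01,
         1.75347524e+00],
       [ 0.00000000e+00,  0.00000000e+00,  0.00000000e+00,
         1.00000000e+00]])}
{'mtx': array([[467.29606996,   0.        , 279.20260232],
       [  0.        , 467.29606996, 209.86831143],
       [  0.        ,   0.        ,   1.        ]]), 'pose': array([[ 0.62357332,  0.61935027, -0.47703412,  1.13951288],
       [ 0.78174684, -0.49815616,  0.3751164 , -0.51283078],
       [-0.00530904, -0.6068325 , -0.79481201,  1.29442172],
       [ 0.        ,  0.        ,  0.        ,  1.        ]])}
```

View pics/t0.png

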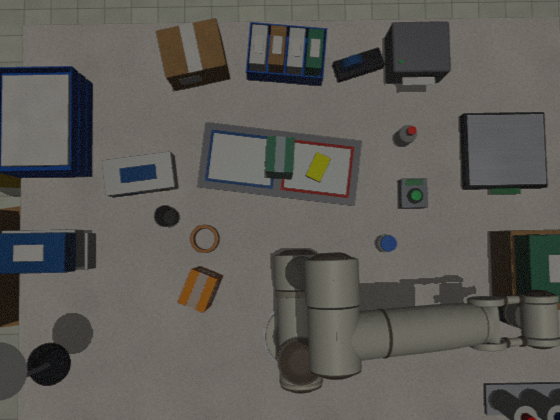

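View pics/s0.png

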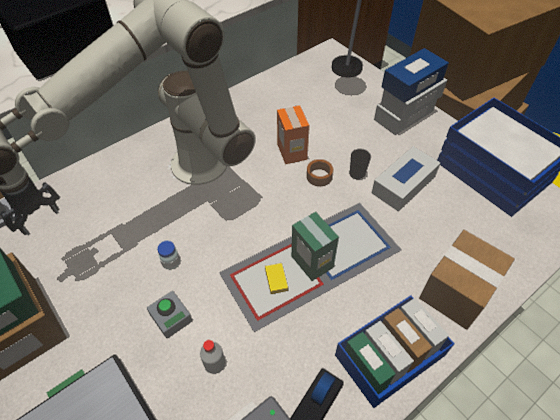

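The top view shows the standing green parcel at (280,157). The blue scan zone is to its left (241,158), which is +y, and the red hold zone with the yellow box is to its right (318,166). The green button is at (416,196).

Possible mix-ups: orange carton (200,289), green binder (314,50), green book at far right (550,260), green tray tab (503,190). I choose the green carton at (280,157) and check it in a close crop.

```bash
python3 - <<'E'
from h import *
im=cv2.imread("pics/t0.png")[110:220,190:440]
cv2.imwrite("pics/c0.png",cv2.resize(im,None,fx=3.2,fy=3.2,interpolation=cv2.INTER_CUBIC))
im=cv2.imread("pics/t0.png");h=cv2.cvtColor(im,cv2.COLOR_BGR2HSV).astype(int)
H,S,V=h[...,0],h[...,1],h[...,2]
def box(m,x0,x1,y0,y1,z,nm):
    a=np.zeros(m.shape,np.uint8);a[y0:y1,x0:x1]=m[y0:y1,x0:x1]
    p=np.argwhere(a)[:,::-1].astype(np.float32)
    r=cv2.boxPoints(cv2.minAreaRect(p));print(nm,len(p))
    w=np.array([back("top",u,v,z)[:2] for u,v in r]);print(r.round(1).tolist(),w.round(3).tolist(),"ctr",w.mean(0).round(4),[np.linalg.norm(w[i]-w[i-1]).round(3) for i in(0,1)])
box((H>100)&(H<130)&(S>90),195,275,115,205,.003,"blue")
box(((H<8)|(H>172))&(S>110),275,370,115,210,.003,"red")
box((H>40)&(H<95)&(S>50),255,305,120,190,.179,"parcel")
box((H>22)&(H<35)&(S>120),295,340,140,190,.024,"med")
box((H>40)&(H<95)&(S>110),405,425,185,206,.06,"btn")
E
```

```text
blue 425
[[204.6999969482422, 180.1999969482422], [211.0, 129.10000610351562], [278.1000061035156, 137.3000030517578], [271.8999938964844, 188.3000030517578]] [[0.538, 0.308], [0.716, 0.285], [0.683, 0.052], [0.505, 0.076]] ctr [0.6105 0.1804] [np.float64(0.234), np.float64(0.18)]
red 446
[[280.3999938964844, 189.39999389648438], [286.5, 138.3000030517578], [353.79998779296875, 146.39999389648438], [347.70001220703125, 197.39999389648438]] [[0.501, 0.047], [0.679, 0.023], [0.647, -0.211], [0.469, -0.186]] ctr [ 0.5742 -0.0817] [np.float64(0.235), np.float64(0.18)]
parcel 679
[[264.20001220703125, 176.5], [266.79998779296875, 135.39999389648438], [294.3999938964844, 137.10000610351562], [291.79998779296875, 178.1999969482422]] [[0.525, 0.097], [0.654, 0.087], [0.648, 0.001], [0.518, 0.011]] ctr [0.5864 0.0488] [np.float64(0.086), np.float64(0.13)]
med 401
[[305.29998779296875, 175.0], [316.3999938964844, 151.5], [330.29998779296875, 158.0], [319.29998779296875, 181.60000610351562]] [[0.547, -0.039], [0.628, -0.079], [0.604, -0.126], [0.524, -0.087]] ctr [ 0.5758 -0.0828] [np.float64(0.053), np.float64(0.09)]
btn 95
[[409.29998779296875, 191.89999389648438], [419.5, 188.5], [422.70001220703125, 198.10000610351562], [412.5, 201.5]] [[0.48, -0.384], [0.491, -0.419], [0.459, -0.429], [0.448, -0.394]] ctr [ 0.4694 -0.4066] [np.float64(0.034), np.float64(0.036)]
```

View pics/c0.png

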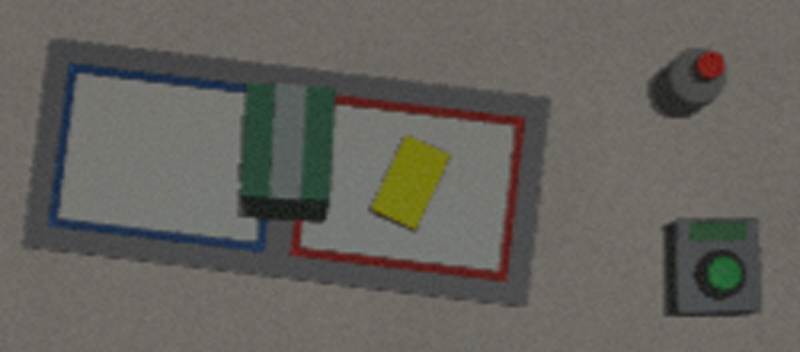

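The crop confirms the choice: green carton with a paper strip, top-face corners at about (267,136), (295,137), (293,172), (265,172), blue zone to its left. The button is at (416,195).

```bash
python3 - <<'E'
from h import *
px=np.array([[247,83],[336,87],[331,199],[241,197]])/3.2+[190,110]-.35
w=np.array([back("top",u,v,.179)[:2] for u,v in px]);print(w.round(3))
c=w.mean(0);ex=(w[0]+w[1]-w[2]-w[3]);ey=w[0]+w[3]-w[1]-w[2]
print("ctr",c,"size",np.linalg.norm(ex)/2,np.linalg.norm(ey)/2,"yaw",np.degrees(np.arctan2(ex[1],ex[0])),np.degrees(np.arctan2(-ey[0],ey[1])))
zc=np.array([.6105,.1804]);a=np.arctan2(-.0235,.178);R=np.array([[np.cos(a),-np.sin(a)],[np.sin(a),np.cos(a)]])
print("zone yaw",np.degrees(a))
th=(np.arctan2(ex[1],ex[0])+np.arctan2(-ey[0],ey[1]))/2;P=np.array([[np.cos(th),-np.sin(th)],[np.sin(th),np.cos(th)]])
for l in [(-.056,.044),(.056,.044),(-.056,.22),(.056,.22)]:
    print((R.T@(c+P@l-zc)).round(3))
ps=c+P@[0,-.044];print("yaw",np.degrees(th),"pushface",ps,"dir",P[:,1])
s=arm.read_state();print(s["ee_rot"].T.round(4))
print("button at .055/.06",back("top",*(np.array([724,272])/3.2+[190,110]-.35),.056))
# pen: bottle
print("bottle",back("top",411,130,.14))
E
```

```text
[[ 0.654  0.087]
 [ 0.648 -0.   ]
 [ 0.538  0.007]
 [ 0.542  0.094]]
ctr [0.59550179 0.04677179] size 0.11140199917941633 0.08747145976329625 yaw -3.6920285842299623 -2.868553759400933
zone yaw -7.520835817111242
[-0.056 -0.095]
[ 0.055 -0.086]
[-0.069  0.081]
[0.042 0.089]
yaw -3.2802911718154477 pushface [0.59298408 0.00284388] dir [0.05722061 0.99836156]
[[ 9.739e-01  2.268e-01  4.000e-04]
 [ 2.268e-01 -9.739e-01 -1.700e-03]
 [-0.000e+00  1.700e-03 -1.000e+00]]
button at .055/.06 [ 0.47085419 -0.40736437  0.056     ]
bottle [ 0.67241944 -0.3756587   0.14      ]
```

```bash
python3 -m handwheel '[[0,3.3,-2.3,0,0,0,0],[0,6.6,-4.6,0,0,0,0],[0,9.9,-6.9,0,0,0,0],[0,13.2,-9.1,0,0,0,0],[0,16.5,-11.4,0,0,0,0],[0,19.8,-13.7,0,0,0,0],[0,23.1,-16,0,0,0,0.05],[0,26.4,-18.3,0,0,0,0.1],[0,29.7,-20.5,0,0,0,0.15],[0,33,-22.8,0,0,0,0.2],[0,36.3,-25.1,0,0,0,0.25],[0,39.6,-27.4,0,0,0,0.285]]'; python3 -c "
from h import *
s=arm.read_state();p=s['eef_pos'];print(p,s['ee_rot'].round(3),s['joints'],s['opening']);print(s['ee_rot'].T@(np.array([.589,-.055,.155])-p)*100)"
```

```text
time: 1.1
eef_pos: [0.4547, -0.2014, 0.239]
ee_rot: [[0.998, -0.059, -0.0], [-0.059, -0.998, 0.0], [-0.0, -0.0, -1.0]]
force: [0.2, -0.8, 1.7]
opening: -0.001
finger_force: 0.0
[ 0.45473222 -0.20139996  0.23904895] [[ 0.998 -0.059 -0.   ]
 [-0.059 -0.998  0.   ]
 [-0.    -0.    -1.   ]] [-6.60388939e-01 -4.51019455e-02  1.80985953e+00 -4.34362319e-05
  1.37714701e+00  9.69018360e-01] -0.0013307183265137581
[ 12.54864228 -15.40006896   8.40354467]
```

```bash
python3 -m handwheel '[[0,2.2,-2.7,0,0,0,0],[0,4.4,-5.4,0,0,0,0],[0,6.6,-8.1,0.5,0,0,0],[0,8.8,-10.8,2,0,0,0],[0,10.7,-13.1,4,0,0,0],[0,12,-14.7,6,0,0,0],[0,12.5,-15.4,7.8,0,0,0],[0,12.5,-15.4,8.4,0,0,0],[0,12.5,-15.4,8.4,0,0,0]]'; python3 -c "
from h import *
snap('scene','pics/s1.png')"
```

```text
time: 1.85
eef_pos: [0.5857, -0.056, 0.1527]
ee_rot: [[0.998, -0.055, -0.005], [-0.055, -0.998, 0.001], [-0.005, -0.001, -1.0]]
force: [-1.5, -0.0, 0.3]
opening: -0.004
finger_force: 0.0
```

View pics/s1.png

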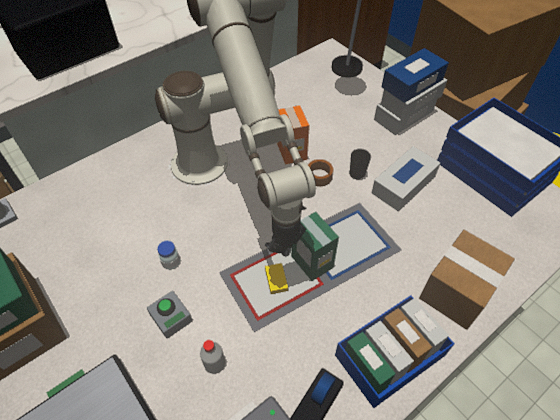

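The shut fingers stand beside the parcel's upper right face, at about (285,240). The parcel is untouched and the yellow box is clear at (277,277).

```bash
python3 -m handwheel '[[0,0.3,-1.2,0,0,0,0],[0,0.4,-2.4,0,0,0,0],[0,0.4,-3.2,0,0,0,0],[0,0.4,-4,0,0,0,0],[0,0.4,-4.8,0,0,0,0],[0,0.4,-5.6,0,0,0,0],[0,0.4,-6.4,0,0,0,0],[0,0.4,-7.2,0,0,0,0]]'; python3 -m handwheel '[[0,0,-0.8,0,0,0,0],[0,0,-1.6,0,0,0,0],[0,0,-2.4,0,0,0,0],[0,0,-3.2,0,0,0,0],[0,0,-4,0,0,0,0],[0,0,-4.4,0,0,0,0],[0,0,-4.4,0,0,0,0],[0,0,-4.4,0,0,0,0],[0,0,-4.4,0,0,0,0],[0,0,-4.4,0,0,0,0]]'; python3 -c "
from h import *
snap('scene','pics/s2.png')"
```

```text
time: 2.57
eef_pos: [0.597, 0.014, 0.1584]
ee_rot: [[0.998, -0.056, 0.004], [-0.056, -0.998, -0.004], [0.004, 0.004, -1.0]]
force: [-5.2, -8.9, 19.5]
opening: 0.0
finger_force: 9.1
time: 3.4
eef_pos: [0.5972, 0.059, 0.1543]
ee_rot: [[0.998, -0.056, -0.002], [-0.056, -0.998, 0.0], [-0.002, -0.0, -1.0]]
force: [0.2, -0.4, 0.0]
opening: -0.001
finger_force: 0.0
```

View pics/s2.png

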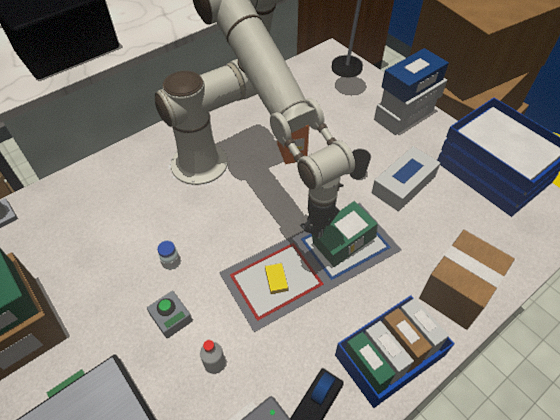

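The parcel has fallen and lies flat within the blue zone at about (350,235). I go on to the button and check the parcel from the top camera once the arm is clear.

```bash
python3 -m handwheel '[[0,0,0.8,-3,0,0,0],[0,-0.8,3.8,-5,0,0,0],[0,-1.6,7.7,-5,0,0,0],[0,-2.4,11.6,-5,0,0,0],[0,-3.2,15.5,-5,0,0,0],[0,-4,19.4,-5,0,0,0],[0,-4.9,23.3,-5,0,0,0],[0,-5.7,27.2,-5,0,0,0],[0,-6.5,31.1,-5,0,0,0],[0,-7.3,35,-5,0,0,0],[0,-8.1,38.5,-5,0,0,0],[0,-8.4,40,-5,0,0,0]]'; python3 - <<'E'
from h import *
im=snap("top","pics/t1.png")
c=im[110:230,190:440,::-1]
cv2.imwrite("pics/c1.png",cv2.resize(c,None,fx=3.2,fy=3.2,interpolation=cv2.INTER_CUBIC))
s=arm.read_state();p=s['eef_pos'];print(p,s['ee_rot'].T@(np.array([.470,-.407,.13])-p)*100)
E
```

```text
time: 4.45
eef_pos: [0.4896, -0.3399, 0.205]
ee_rot: [[0.998, -0.06, -0.001], [-0.06, -0.998, -0.001], [-0.001, 0.001, -1.0]]
force: [-0.5, 0.4, 0.5]
opening: -0.0
finger_force: 0.0
[ 0.48947649 -0.34073818  0.20497792] [-1.5332294   6.7195565   7.51087759]
```

View pics/c1.png

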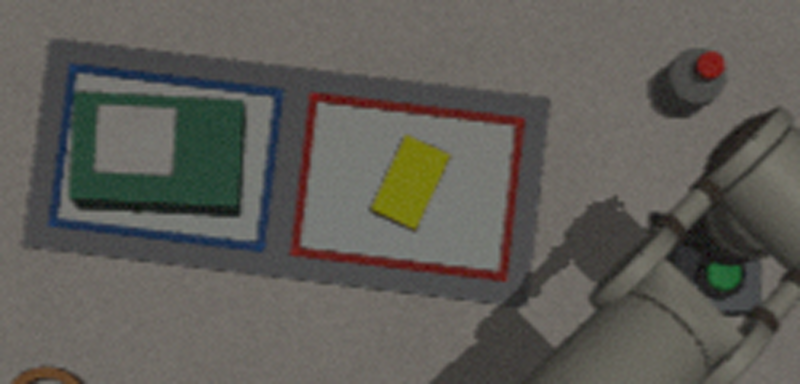

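The parcel lies flat, top face (75,93)–(241,207) in the crop, within the blue border but near its left side. I check the margins.

```bash
python3 - <<'E'
from h import *
zc=np.array([.6105,.1804]);a=np.radians(-7.5);R=np.array([[np.cos(a),-np.sin(a)],[np.sin(a),np.cos(a)]])
im=cv2.imread("pics/t1.png")
for u,v in np.array([[75,92],[245,100],[241,206],[71,202]])/3.2+[190,110]-.35:
    w=back("top",u,v,.091)[:2];print(w.round(3),(R.T@(w-zc)).round(4))
E
```

```text
[0.665 0.267] [0.0432 0.0927]
[0.654 0.091] [ 0.055  -0.0828]
[0.544 0.097] [-0.0549 -0.0915]
[0.551 0.272] [-0.0708  0.0828]
```

```bash
python3 -m handwheel '[[0,-0.8,3.4,2,0,0,0],[0,-1.5,6.7,4,0,0,0],[0,-1.5,6.7,6,0,0,0],[0,-1.5,6.7,7.5,0,0,0],[0,-1.5,6.7,7.5,0,0,0],[0,-1.5,6.7,7.5,0,0,0]]'; python3 - <<'E'
from h import *
s=arm.read_state();p=s['eef_pos'];print(p,s['ee_rot'].T@(np.array([.470,-.407,.13])-p)*100)
im=snap("scene","pics/s3.png")[250:370,110:260,::-1]
cv2.imwrite("pics/c3.png",cv2.resize(im,None,fx=4,fy=4,interpolation=cv2.INTER_CUBIC))
for z in(.13,.122,.109,.055):print(z,(proj("scene",[p[0],p[1],z])-[110,250])*4)
E
```

```text
time: 5.0
eef_pos: [0.4726, -0.4004, 0.1293]
ee_rot: [[0.998, -0.056, -0.002], [-0.056, -0.998, 0.002], [-0.002, -0.002, -1.0]]
force: [0.5, 0.2, 0.4]
opening: 0.004
finger_force: 0.0
[ 0.47260973 -0.40038649  0.12927145] [-0.22383504  0.67469124 -0.07408839]
0.13 [209.04161758 184.79601662]
0.122 [211.40484712 190.11924815]
0.109 [215.19588388 198.65864988]
0.055 [230.3199791 232.7260391]
```

View pics/c3.png

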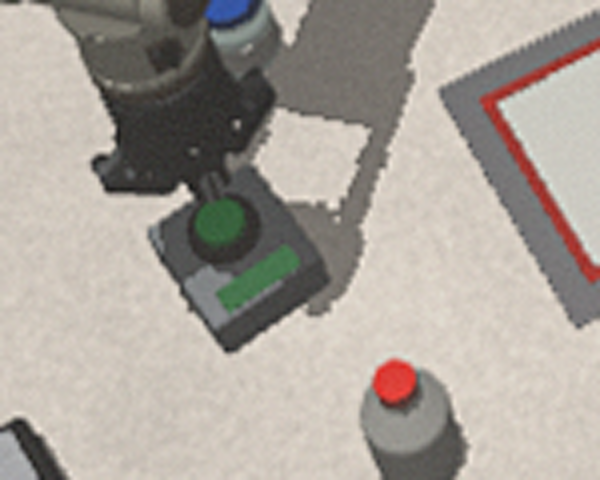

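Margins inside the border are at least 18 mm. The fingertips are just above the green button (219,222), about 7 mm short in -y. I correct that and descend.

```bash
python3 -m handwheel '[[0,-0.2,0.6,1.5,0,0,0],[0,-0.2,0.6,3,0,0,0],[0,-0.2,0.6,4.5,0,0,0],[0,-0.2,0.6,5.2,0,0,0],[0,-0.2,0.6,5.5,0,0,0],[0,-0.2,0.6,5.5,0,0,0],[0,-0.2,0.6,5.5,0,0,0]]'; python3 -c "
from h import *
s=arm.read_state();p=s['eef_pos'];print(p,s['force'],proj('scene',[.47,-.407,.06]),proj('scene',[.47,-.407,.056]), np.array([219,222])/4+[110,250])"
```

```text
time: 5.63
eef_pos: [0.4712, -0.4077, 0.0769]
ee_rot: [[0.998, -0.056, 0.001], [-0.056, -0.998, -0.001], [0.001, 0.001, -1.0]]
force: [0.0, 2.1, 3.5]
opening: -0.003
finger_force: 1.6
[ 0.47115155 -0.40771156  0.07689088] [0.01745566 2.094505   3.52901671] [164.76672881 308.09091373] [165.04493774 308.70280354] [164.75 305.5 ]
```

```bash
python3 -m handwheel '[[0,0,0,0.2,0,0,0],[0,0,0,0.4,0,0,0],[0,0,0,0.4,0,0,0],[0,0,0,0.4,0,0,0]]';python3 -m handwheel '[[0,0,0,0.2,0,0,0],[0,0,0,0.3,0,0,0],[0,0,0,0.3,0,0,0],[0,0,0,0.3,0,0,0]]'
```

```text
time: 5.97
eef_pos: [0.4714, -0.4082, 0.0739]
ee_rot: [[0.998, -0.056, 0.002], [-0.056, -0.998, -0.002], [0.002, 0.002, -1.0]]
force: [-2.5, 5.4, 12.1]
opening: -0.002
finger_force: 6.3
time: 6.3
eef_pos: [0.4716, -0.4084, 0.0736]
ee_rot: [[0.998, -0.056, 0.001], [-0.056, -0.998, -0.002], [0.001, 0.002, -1.0]]
force: [-7.4, 10.5, 27.1]
opening: -0.001
finger_force: 14.0
```

27 N with almost no further travel: the button is fully down, with the tip well above the console top. I let it spring back and check.

```bash
python3 -m handwheel '[[0,0,0,-1,0,0,0],[0,0,0,-3,0,0,0],[0,0,0,-6,0,0,0],[0,0,0,-9,0,0,0],[0,-2,0,-12,0,0,0],[0,-5,0,-13,0,0,0],[0,-5,0,-13,0,0,0],[0,-5,0,-13,0,0,0]]'; python3 -c "
from h import *
snap('scene','pics/s4.png')"
```

```text
time: 6.97
eef_pos: [0.4202, -0.4056, 0.1996]
ee_rot: [[0.998, -0.058, 0.002], [-0.058, -0.998, -0.003], [0.002, 0.002, -1.0]]
force: [-0.2, -0.7, -0.4]
opening: 0.0
finger_force: 0.0
```

View pics/s4.png

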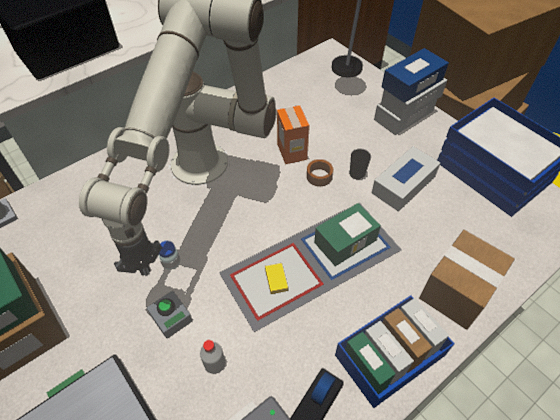

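The parcel lies flat in the blue zone (347,235). The button is up again (165,306), the other objects are where they were, and the gripper is clear.

```bash
python3 -c "
from bench import arm
print(arm.close_job())"
```

```text
the job is handed in; nothing more can be done
None
```

The parcel lies flat in the blue scan zone with at least 18 mm to the border, the green button was pressed fully down and looks up again in the last picture, nothing else appears moved, and the job is handed in (no verdict was returned).

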